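# Walk the utensil holder up onto the slab

## Task

Walk the tall wooden utensil holder up onto the marble slab in front of it: tip it onto the feet at one end, swing the raised end forward onto the slab and let it stand there on both its feet, then bring the other end up the same way. Never lift the whole holder clear or knock it over, because its old joints will not bear that, and leave the other loose things where they are. Leave it standing with all four feet on the slab, lined up roughly with the slab's long side.

Things in the scene. Friction and masses are not known exactly. Their poses are not given: they have to be found in the camera images.
- holder_center (a point): centre (half-way up) of the tall open-topped oblong wooden utensil holder: 200 mm long (its y), 74 deep (its x), 230 tall (its z), empty, 0.6 to 1 kg, walls 8 mm, open inside from the rim down to 26 mm above the soles. x points to the slab, away from the robot; y left. Pushed level at the top of an end wall, towards the other end, it tips about the feet of that other end
- foot_nl (a point): centre of the sole of the near left (-x, +y) foot of the holder (four square stub feet 20 x 20 mm, 18 mm tall, centred 27 mm off the holder's middle in x and 90 mm in y, so flush with its ends)
- foot_fl (a point): centre of the sole of the far left (+x, +y) foot of the holder (four square stub feet 20 x 20 mm, 18 mm tall, centred 27 mm off the holder's middle in x and 90 mm in y, so flush with its ends)
- foot_nr (a point): centre of the sole of the near right (-x, -y) foot of the holder (four square stub feet 20 x 20 mm, 18 mm tall, centred 27 mm off the holder's middle in x and 90 mm in y, so flush with its ends)
- foot_fr (a point): centre of the sole of the far right (+x, -y) foot of the holder (four square stub feet 20 x 20 mm, 18 mm tall, centred 27 mm off the holder's middle in x and 90 mm in y, so flush with its ends)
- slab: fixed grey-white marble slab, 140 mm deep (its x), 320 mm long (its y), 10 mm thick, beyond the holder; origin at the centre of its underside, on the worktop
- mug: bystander: terracotta mug, 82 mm wide, 95 mm tall, beyond the left end of the slab; origin under its centre
- jar: bystander: glass jar, 68 mm wide, 100 mm tall, left of the holder's start; origin under its centre
- shaker: bystander: glass sugar shaker with steel top, 72 mm wide, 149 mm tall, beyond the right end of the slab; origin under its centre
- spoon: bystander: wooden spoon 240 mm long lying right of the holder's start; origin under its middle
- kettle: bystander: white kettle, 160 mm wide without its handle, 225 mm tall, far to the left; origin under its centre
Things that resemble listed ones, but are neither listed nor needed, are in the scene too. Leave any turquoise or yellow look-alike of the part that bears holder_center alone.

How it is judged:
On the way:
1. one end of the holder stands with both its feet on the slab while both feet of the other end are still down on the worktop ((((x of foot_nl in the frame of slab between -0.07 and 0.07 m and y of foot_nl in the frame of slab between -0.16 and 0.16 m and z of foot_nl in the frame of slab between 0.006 and 0.014 m) and (x of foot_fl in the frame of slab between -0.07 and 0.07 m and y of foot_fl in the frame of slab between -0.16 and 0.16 m and z of foot_fl in the frame of slab between 0.006 and 0.014 m) and height (world z) of each of foot_nr, foot_fr below 0.005 m) or ((x of foot_nr in the frame of slab between -0.07 and 0.07 m and y of foot_nr in the frame of slab between -0.16 and 0.16 m and z of foot_nr in the frame of slab between 0.006 and 0.014 m) and (x of foot_fr in the frame of slab between -0.07 and 0.07 m and y of foot_fr in the frame of slab between -0.16 and 0.16 m and z of foot_fr in the frame of slab between 0.006 and 0.014 m) and height (world z) of each of foot_nl, foot_fl below 0.005 m))), for 0.2 s.
At the end, for the whole second after the job is handed in: the holder stands upright (within 0.04 rad) with the centres of all four feet on the slab's top, its long side within 0.3 rad of the slab's long side (x of foot_nl in the frame of slab between -0.07 and 0.07 m and y of foot_nl in the frame of slab between -0.16 and 0.16 m and z of foot_nl in the frame of slab between 0.006 and 0.014 m and x of foot_fl in the frame of slab between -0.07 and 0.07 m and y of foot_fl in the frame of slab between -0.16 and 0.16 m and z of foot_fl in the frame of slab between 0.006 and 0.014 m and x of foot_nr in the frame of slab between -0.07 and 0.07 m and y of foot_nr in the frame of slab between -0.16 and 0.16 m and z of foot_nr in the frame of slab between 0.006 and 0.014 m and x of foot_fr in the frame of slab between -0.07 and 0.07 m and y of foot_fr in the frame of slab between -0.16 and 0.16 m and z of foot_fr in the frame of slab between 0.006 and 0.014 m and angle between holder_center's own z axis and vertical below 0.04 rad and angle between the y axis of holder_center and the y axis of slab, either way round below 0.3 rad); the robot touches nothing.
It fails at once if the holder is lifted clear: all four feet more than 18 mm above the worktop (8 mm above the slab) (height (world z) of each of foot_nl, foot_fl, foot_nr, foot_fr above 0.018 m).
It fails at once if the holder is knocked over (tilted more than 0.6 rad) (angle between holder_center's own z axis and vertical above 0.6 rad).
It fails at once if a loose bystander is moved more than 30 mm (distance of any of mug, jar, shaker, spoon, kettle from where it was at the start of the episode above 0.03 m).
It also fails if it takes over 54 s, if anything falls off the work surface, if the arm or the gripper's body presses on something with over 40 N, if the wrist force passes 120 N, or if a joint passes its speed limit or range.

## Robot

A 6-joint arm with a two-finger parallel gripper is mounted at the origin on the work surface. World frame = base frame: x ahead of the robot, y to its left, z up, the work surface at z = 0. Lengths are in m, angles in rad, forces in N, time in s.
With the tool pointing down it reaches from about 0.35 to 0.775 m from the base axis. Payload 5.5 kg.
Tool frame: the origin (TCP) lies between the finger pads; the fingertips stand 17 mm ahead of it and the grasp point (between the pads) lies 2 mm behind it (env.finger_overhang is the distance from the TCP to the fingertips, in m); z points along the fingers, y is the line along which they close (so a half turn about z gives the same grasp; the last joint's range is limited). The gripper opens to 85 mm and grips with 20 to 120 N. Pads are 22 mm wide; open, the fingers measure 114 mm over their backs; the gripper's body (76 mm by 85 mm) begins 54 mm behind the grasp point. The pads swing forward as they close: fully open they stand 13 mm farther back than shut.
Start: joints at [1.165, 0.313, 0.046, 1.304, 0, 1.431], TCP at [0.151, 0.555, 0.248] pointing down, gripper open.
Joint ranges: [-2.76, 2.76], [-0.86, 1.69], [-1.03, 1.26], [-2.2, 2.34], [-1.47, 1.5], [-3.14, 3.14]. Speed limits (rad/s): [2.57, 2.57, 3.14, 3.14, 3.14, 3.14].

## Interface

Orientations are given as a unit quaternion [w, x, y, z].
In Python, from workcell import env gives the robot as it stands. The module is installed in compiled form; this text tells all that it offers.
- The arm moves only by the shell command python3 -m pendant 'ROWS' [FORCE]. ROWS is JSON, a list of rows, each a list of 5 numbers: the gripper's target within -1 to 1 (fully open at 1, half-way at 0, shut at -1), then the shift along the tool's x, y, z in m, then the turn about the tool's z in rad. A call has 1 to 8 rows; each row shifts and turns the commanded pose from where the row before left it, along the tool's axes as they then stand; what a row does not reach is not made up. A row lasts 1/8 s, in which the tool goes at most 62.5 mm and 10.7 degrees, less where a joint would pass 70% of its speed; a pose out of reach is approached as far as the arm can. A call with a gripper value outside its range is refused whole. The fingers move at their own pace and stop on an object; FORCE is the grip in N (left out, the last holds). Time passes only in rows, so rows that do not move let the fingers close. It gives the time, the measured TCP pose, the force, the opening and the grip force at its end, in the units of the state.
- env.get_state(): the state, without advancing time (a new reading comes with each control period).
- env.read_camera(name): name is "side" or "top" or "wrist"; returns the picture (480x640x3 uint8, red, green, blue); there is no depth.
- env.calibration(name): a dict with "K" (3x3 intrinsics, pixels), "T" (4x4, takes a point from camera to world coordinates); the wrist camera has in their place "tool_from_camera" (4x4, takes a point from camera to tool coordinates, whose origin is the TCP and whose axes are the flange's). Camera axes: x right, y down, z forward; pixel columns grow to the right and rows downward; lengths in m; the calibration is good to about 2 mm. The wrist camera is an equidistant fisheye: a pixel r from the principal point sees the ray r / f radians off the axis. A picture is of the moment at which its call begins: read the wrist's pose just before it. calibration takes no time and is no camera call.
- env.hand_in(): hands the job in; it is judged then, once.
Trained networks look in the newest picture that a camera, given by its name, has taken for a name from the list of things; names that differ only in an ending like _2 or _b are one class to them, and where a whole thing is asked for, a point or a joint stands for the part that bears it (a point fixed in the world has none). Each returns a list of dicts, best first, with "score" (0 to 1); they miss things now and then, are a little off and sometimes report something else, mostly with a low value. They report only what shows in the picture. A call takes as long as a camera call. They do not tell look-alikes from the thing itself.
- env.recognise(camera, label): "centre" ([column, row] in pixels, amid what is visible of it).
The state is a dict: "clock": time; "joint_pos": joint angles; "qvel": joint speeds; "tau": joint torques, N m; "tcp_pos": TCP position; "orientation": TCP orientation; "wrist_force": force on the tool from outside, world axes, zero at the start; "ft_torque": the same for the moment, N m; "finger_gap": finger opening in m; "grip_force": force on a finger pad.
Only numpy, scipy, OpenCV 4.12 (cv2) and the standard library are available. Lean on these libraries where they do the work, as an engineer would, in place of code of your own. Each camera call takes 0.05 s, during which the arm holds its last target. There are 200 camera calls.

## Working session

There is one attempt and no reset: what is moved stays moved. The work goes in short steps, Python scripts to look and compute and a shell command to move; the robot and the scene stay as the last step left them, time stands still between calls to the robot, and variables do not carry over. Pictures are saved under pics/ and viewed, at most 11 in all, crops included, and the job is handed in when it is done.

```bash
mkdir -p pics; python3 - <<'E'
from workcell import env
import cv2,json
s=env.get_state();print(s['clock'],s['tcp_pos'],s['orientation'],s['finger_gap'])
for c in ['top','side']:
    im=env.read_camera(c);cv2.imwrite(f'pics/{c}0.png',im[:,:,::-1])
    print(c,{k:v.round(3).tolist() for k,v in env.calibration(c).items()})
    for l in ['holder_center','foot_nl','foot_fl','foot_nr','foot_fr','slab','mug','jar','shaker','spoon','kettle']:
        print(l,[(round(d['score'],2),[round(x) for x in d['centre']]) for d in env.recognise(c,l)[:4]])
E
```

```text
0.0 [0.15086249 0.55436167 0.24741347] [-2.44341247e-04  1.32503439e-01  9.91182139e-01 -8.63719814e-04] 0.08536663688112306
top {'K': [[605.629, 0.0, 317.473], [0.0, 605.629, 233.239], [0.0, 0.0, 1.0]], 'T': [[0.042, -0.977, 0.209, 0.213], [-0.999, -0.043, 0.002, 0.045], [0.007, -0.209, -0.978, 1.34], [0.0, 0.0, 0.0, 1.0]]}
holder_center [(0.84, [323, 224]), (0.75, [487, 383]), (0.63, [229, 324])]
foot_nl [(0.9, [487, 384]), (0.76, [320, 223]), (0.6, [230, 322]), (0.43, [423, 162])]
foot_fl [(0.92, [487, 384]), (0.72, [230, 321]), (0.71, [326, 227])]
foot_nr [(0.94, [231, 324]), (0.85, [486, 385]), (0.6, [116, 191]), (0.59, [318, 223])]
foot_fr [(0.79, [488, 384]), (0.66, [320, 224]), (0.58, [229, 319])]
slab [(0.2, [320, 224])]
mug [(0.91, [212, 152])]
jar [(0.89, [222, 238])]
shaker [(0.87, [423, 161])]
spoon [(0.82, [446, 242])]
kettle [(0.56, [116, 192])]
side {'K': [[489.113, 0.0, 319.96], [0.0, 489.113, 242.043], [0.0, 0.0, 1.0]], 'T': [[-0.844, 0.506, -0.175, 0.665], [0.536, 0.798, -0.276, 0.347], [-0.0, -0.326, -0.945, 1.142], [0.0, 0.0, 0.0, 1.0]]}
holder_center [(0.9, [319, 241]), (0.89, [437, 250]), (0.57, [347, 74])]
foot_nl [(0.82, [436, 252]), (0.76, [346, 70]), (0.71, [315, 242])]
foot_fl [(0.89, [434, 253]), (0.82, [346, 72]), (0.56, [316, 243])]
foot_nr [(0.96, [313, 240]), (0.8, [433, 253])]
foot_fr [(0.75, [317, 238]), (0.68, [434, 254]), (0.44, [309, 382])]
slab [(0.59, [270, 295])]
mug [(0.91, [307, 380])]
jar [(0.76, [372, 329])]
shaker []
spoon [(0.93, [262, 167])]
kettle [(0.85, [405, 441]), (0.4, [376, 327]), (0.17, [316, 237])]
```

View pics/top0.png

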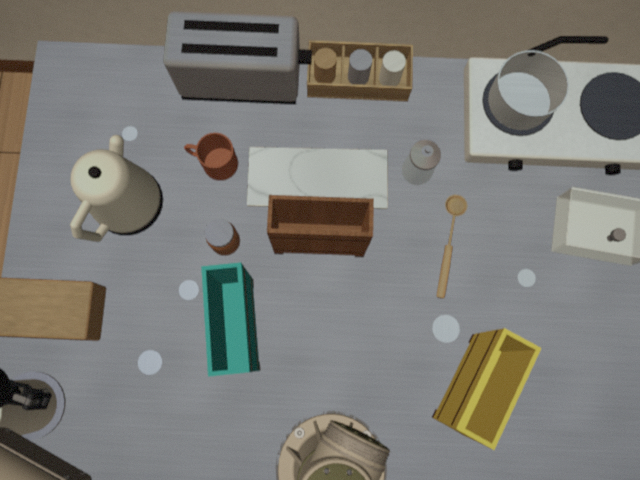

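View pics/side0.png

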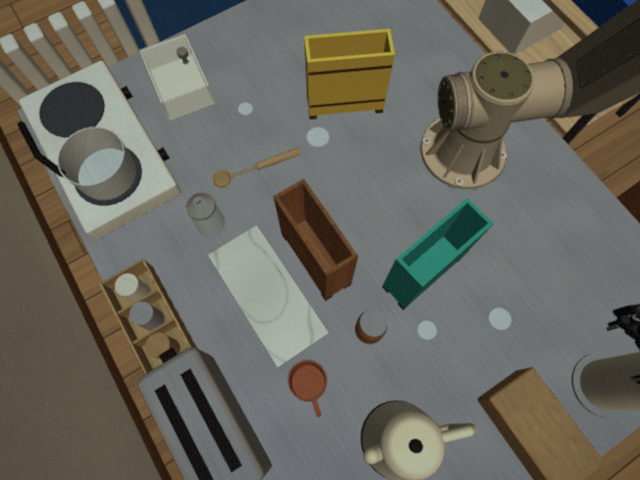

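The top picture shows three holders: brown wood at (320,224), turquoise at (229,321) and yellow at (487,384). The brown one directly in front of the marble slab (318,177) fits the description. The side view shows the same at (316,238). I'll confirm it in one crop and pick corners from that.

```bash
cat > h.py <<'E'
import numpy as np,cv2
from workcell import env
def ray(c,uv):
    C=env.calibration(c);K,T=np.array(C['K']),np.array(C['T'])
    d=T[:3,:3]@np.linalg.solve(K,[uv[0],uv[1],1.]);return T[:3,3],d
def atz(c,uv,z):
    o,d=ray(c,uv);return o+d*(z-o[2])/d[2]
def proj(c,P):
    C=env.calibration(c);K,T=np.array(C['K']),np.array(C['T'])
    p=(np.linalg.inv(T)@np.r_[np.array(P,float),1])[:3];p=K@p;return p[:2]/p[2]
E
python3 - <<'E'
import cv2,numpy as np
a=cv2.imread('pics/top0.png')[140:265,235:395];b=cv2.imread('pics/side0.png')[170:375,200:365]
a=cv2.resize(a,None,fx=2.5,fy=2.5,interpolation=3) # 400x312
b=cv2.resize(b,None,fx=2.4,fy=2.4,interpolation=3) # 396x492
o=np.zeros((500,800,3),np.uint8);o[:a.shape[0],:400]=a;o[:492,400:796]=b;cv2.imwrite('pics/crop0.png',o)
E
```

```text
(no output)
```

View pics/crop0.png

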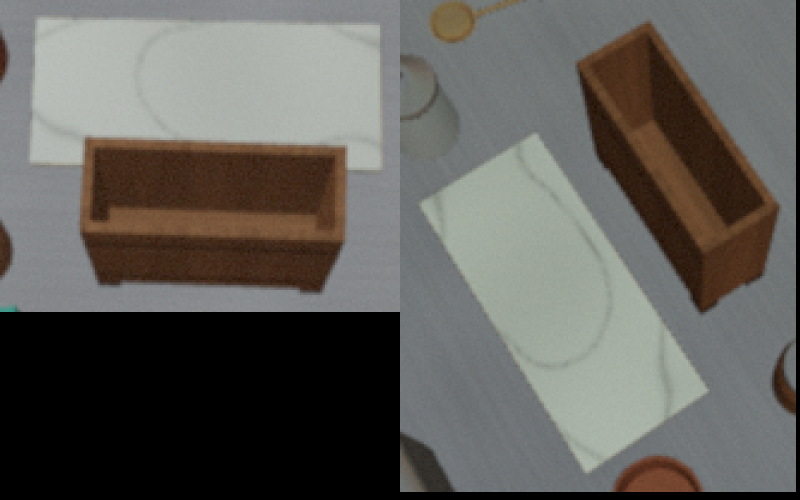

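The crop shows the brown, empty, open-topped holder with stub feet. Its rim corners run from (86,138) to (342,241) in the top half, and the slab lies just beyond it, so this is the one. Next I'll fit the poses.

```bash
cat >> h.py <<'E'
from scipy.optimize import least_squares
def fitrect(obs,L,D,z):
    # obs: list (cam, uv, sx, sy); returns x,y,yaw
    def r(p):
        c,s=np.cos(p[2]),np.sin(p[2]);o=[]
        for cam,uv,sx,sy in obs:
            a,b=sx*D/2,sy*L/2
            o+=list(proj(cam,[p[0]+c*a-s*b,p[1]+s*a+c*b,z])-uv)
        return o
    f=least_squares(r,[.45,.04,0]);return f.x,np.abs(f.fun).max()
E
python3 - <<'E'
from h import *
t=lambda u,v:np.array([235+(u+.5)/2.5-.5,140+(v+.5)/2.5-.5]); s=lambda u,v:np.array([200+(u-400+.5)/2.4-.5,170+(v+.5)/2.4-.5])
S=[('top',t(37,17),1,1),('top',t(381,25),1,-1),('top',t(382,170),-1,-1),('top',t(30,163),-1,1)]
S2=[('side',s(537,133),-1,-1),('side',s(707,390),-1,1),('side',s(586,472),1,1),('side',s(418,204),1,-1)]
H=[('top',t(86,138),1,1),('top',t(346,147),1,-1),('top',t(342,241),-1,-1),('top',t(80,233),-1,1)]
H2=[('side',s(651,22),-1,-1),('side',s(579,66),1,-1),('side',s(705,249),1,1),('side',s(778,206),-1,1)]
for o in (S,S2,S+S2): print('slab',fitrect(o,.32,.14,.01))
for o in (H,H2,H+H2): print('holder',fitrect(o,.2,.074,.23))
for l,uv,z in [('mug',(212,152),.06),('jar',(222,238),.06),('shaker',(423,161),.09),('spoonA',(456,205),.01),('spoonB',(443,297),.01)]: print(l,atz('top',uv,z))
E
```

```text
slab (array([0.62922894, 0.05232376, 0.02231324]), np.float64(0.3206067361380178))
slab (array([0.63053707, 0.05426921, 0.02255456]), np.float64(0.9054242636922822))
slab (array([0.62989725, 0.05324195, 0.02223842]), np.float64(1.1794309612760685))
holder (array([0.48481126, 0.04345398, 0.00811671]), np.float64(1.310018864969777))
holder (array([0.48553933, 0.04478643, 0.0075329 ]), np.float64(2.005256214738324))
holder (array([0.48513925, 0.04404144, 0.00768789]), np.float64(1.8664648665381378))
mug [0.66069991 0.28912252 0.06      ]
jar [0.4671246  0.25228757 0.06      ]
shaker [ 0.65029467 -0.17459229  0.09      ]
spoonA [ 0.57669221 -0.26427513  0.01      ]
spoonB [ 0.36621835 -0.23453596  0.01      ]
```

```bash
python3 -m pendant '[[1,0,0,-0.04,0],[1,0,0,-0.04,0.1],[1,0,0,-0.02,0.17],[1,0,0,0,0.17],[1,0,0,0,0.17],[1,0,0,0,0.17],[1,0,0,0,0.17],[1,0,0,0,0.17]]' 25; python3 -m pendant '[[1,0,0,0,0.17],[0.5,-0.03,0.02,0,0],[0,-0.045,0.03,0,0],[0,-0.045,0.03,0,0],[0,-0.045,0.03,0,0],[0,-0.045,0.03,0,0],[0,-0.045,0.03,0,0],[0,0,0,0,0]]'
```

```text
clock: 2.2
tcp_pos: [0.1511, 0.5548, 0.3483]
orientation: [-0.0, 0.641, 0.768, 0.0]
wrist_force: [1.4, 0.7, -0.7]
finger_gap: 0.0854
grip_force: 0.0
clock: 3.2
tcp_pos: [0.3267, 0.2998, 0.3485]
orientation: [0.0, 0.704, 0.71, 0.0]
wrist_force: [-0.9, 0.8, 0.5]
finger_gap: 0.0429
grip_force: 0.0
```

```bash
python3 -m pendant '[[0,-0.031,0.0205,0,0],[0,-0.031,0.0205,0,0],[0,-0.031,0.0205,0,0],[0,-0.031,0.0205,0,0],[0,-0.031,0.0205,0,0],[0,-0.032,0.0207,0,0],[0,0,0,0.03,0],[0,0,0,0.03,0]]'
python3 - <<'E'
from h import *
s=env.get_state();print(s['tcp_pos'],s['orientation'],s['joint_pos'])
cv2.imwrite('pics/w1.png',cv2.resize(env.read_camera('wrist')[:,:,::-1],(640,480)))
E
```

```text
clock: 4.2
tcp_pos: [0.4514, 0.1176, 0.2877]
orientation: [0.0, 0.702, 0.712, 0.001]
wrist_force: [-0.4, -0.5, 0.3]
finger_gap: 0.0429
grip_force: 0.0
[0.45135559 0.11759935 0.28772314] [1.47240293e-04 7.01874343e-01 7.12300570e-01 5.32826015e-04] [ 8.22195576e-02  9.18693066e-02 -1.35383400e-01  1.34254378e+00
  4.71856191e-04  1.63827107e+00]
```

View pics/w1.png

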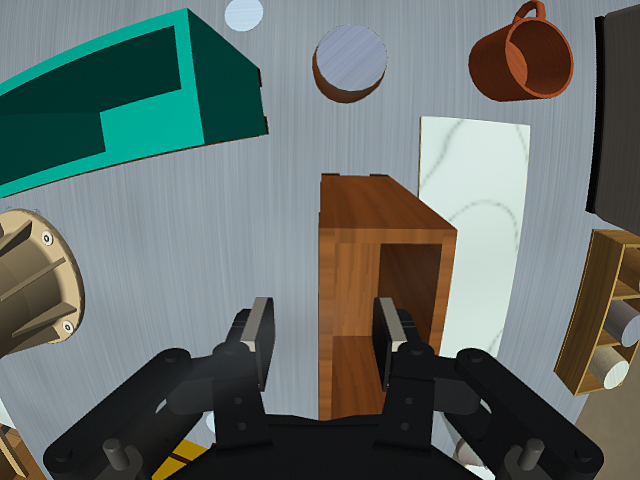

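The wrist view shows the holder's near wall (cols 320–333) midway between the fingers (265 and 388), so it's lined up. I'll go down and grip.

```bash
python3 -m pendant '[[0,0,0,0.025,0],[0,0,0,0.025,0],[0,0,0,0.02,0],[0,0,0,0.002,0],[-1,0,0,0,0],[-1,0,0,0,0],[-1,0,0,0,0],[-1,0,0,0,0]]' 25
```

```text
clock: 5.25
tcp_pos: [0.4519, 0.1176, 0.2175]
orientation: [0.001, 0.702, 0.712, 0.001]
wrist_force: [1.2, 2.6, 6.7]
finger_gap: 0.0076
grip_force: 29.0
```

```bash
python3 -m pendant '[[-1,-0.0034,0,-0.0026,0],[-1,-0.0034,0,-0.0026,0],[-1,-0.0034,0,-0.0025,0],[-1,-0.0034,0,-0.0025,0],[-1,-0.0034,0,-0.0024,0],[-1,-0.0034,0,-0.0023,0],[-1,-0.0035,0,-0.0022,0],[-1,-0.0035,0,-0.0022,0]]' 30
python3 - <<'E'
from h import *
a=env.read_camera('top')[130:280,220:400,::-1];b=env.read_camera('side')[160:380,190:370,::-1]
o=np.zeros((500,800,3),np.uint8);a=cv2.resize(a,None,fx=2.2,fy=2.2);b=cv2.resize(b,None,fx=2.2,fy=2.2)
o[:a.shape[0],:a.shape[1]]=a;o[:b.shape[0],400:400+b.shape[1]]=b;cv2.imwrite('pics/c2.png',o)
E
```

```text
clock: 6.25
tcp_pos: [0.4511, 0.0894, 0.2355]
orientation: [-0.0, 0.702, 0.712, -0.0]
wrist_force: [0.8, 1.8, -6.1]
finger_gap: 0.0073
grip_force: 29.1
```

View pics/c2.png

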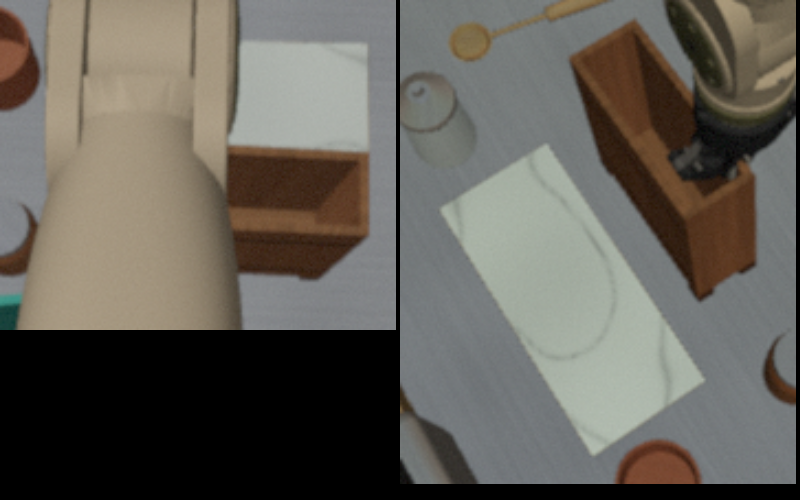

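The side view shows the left end raised, with its foot at (705,293) off the worktop, and the right end still down. Now I'll swing about the right feet.

```bash
python3 -m pendant '[[-1,0.0016,0.0073,0,0.05],[-1,0.0016,0.0073,0,0.05],[-1,0.0016,0.0073,0,0.05],[-1,0.0016,0.0073,0,0.05],[-1,0.0016,0.0073,0,0.05],[-1,0.0016,0.0073,0,0.05],[-1,0.0016,0.0073,0,0.05],[-1,0,0,0,0]]'
python3 - <<'E'
from h import *
print(env.get_state()['joint_pos'].round(2))
a=env.read_camera('top')[130:280,220:400,::-1];b=env.read_camera('side')[160:380,190:370,::-1]
o=np.zeros((500,800,3),np.uint8);a=cv2.resize(a,None,fx=2.2,fy=2.2);b=cv2.resize(b,None,fx=2.2,fy=2.2)
o[:a.shape[0],:a.shape[1]]=a;o[:b.shape[0],400:400+b.shape[1]]=b;cv2.imwrite('pics/c3.png',o)
E
```

```text
clock: 7.35
tcp_pos: [0.503, 0.0938, 0.2352]
orientation: [-0.0, 0.815, 0.579, -0.001]
wrist_force: [0.4, 0.9, -5.1]
finger_gap: 0.0075
grip_force: 29.3
[ 0.03  0.2  -0.14  1.24 -0.    1.93]
```

View pics/c3.png

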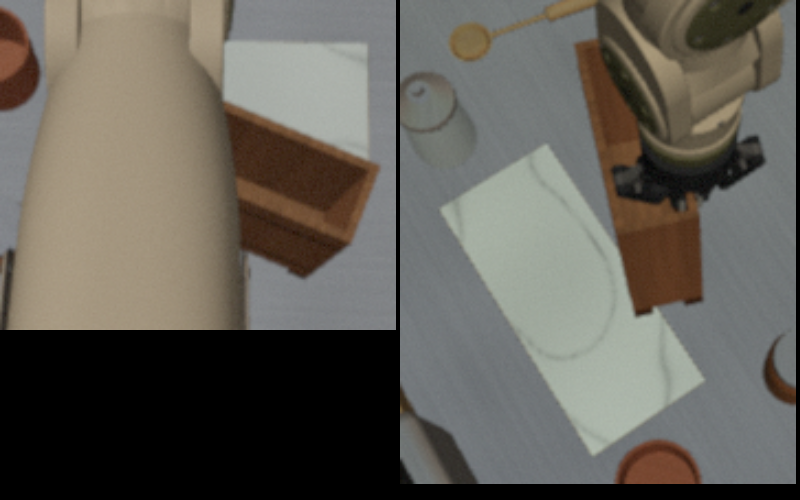

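The holder has swung about half-way. Its left far foot is already over the slab edge at (640,312), and the right end is staying put. I'll finish the swing.

```bash
python3 -m pendant '[[-1,0.0016,0.0073,0,0.05],[-1,0.0016,0.0073,0,0.05],[-1,0.0016,0.0073,0,0.05],[-1,0.0016,0.0073,0,0.05],[-1,0.0016,0.0073,0,0.05],[-1,0.0016,0.0073,0,0.05],[-1,0.0016,0.0073,0,0.05],[-1,0,0,0,0]]'
python3 - <<'E'
from h import *
s=env.get_state();print(s['joint_pos'].round(2))
q=s['orientation'];p=np.array(s['tcp_pos'])
from scipy.spatial.transform import Rotation as R
M=R.from_quat([q[1],q[2],q[3],q[0]]).as_matrix();ty=M[:2,1];tx=M[:2,0]
# holder axes: hx=ty, hy=tx ; grip local (-.033, .0735-ish shifted)
P=p[:2]+ty*.033-tx*.1454   # right outer edge middle
print('heading',np.arctan2(ty[1],ty[0]),'P',P)
for n,(a,b) in dict(fl=(.027,.19),nl=(-.027,.19),fr=(.027,.01),nr=(-.027,.01)).items():
    w=P+a*ty+b*tx;d=w-[.630,.0533];c,sn=np.cos(.0222),np.sin(.0222);print(n,w.round(4),'slab',[round(c*d[0]+sn*d[1],4),round(-sn*d[0]+c*d[1],4)])
E
```

```text
clock: 8.45
tcp_pos: [0.5532, 0.0801, 0.2354]
orientation: [-0.0, 0.903, 0.429, -0.0]
wrist_force: [-0.2, 0.8, -5.6]
finger_gap: 0.0076
grip_force: 29.4
[ 0.    0.29 -0.02  1.26  0.    2.26]
heading -0.6844087666783764 P [ 0.48686616 -0.05340775]
fl [0.6279 0.0767] slab [np.float64(-0.0016), np.float64(0.0235)]
nl [0.5861 0.1109] slab [np.float64(-0.0426), np.float64(0.0585)]
fr [ 0.5141 -0.0627] slab [np.float64(-0.1184), np.float64(-0.1134)]
nr [ 0.4723 -0.0286] slab [np.float64(-0.1595), np.float64(-0.0784)]
```

```bash
python3 -m pendant '[[-1,0.0025,0,0.0017,0],[-1,0.0025,0,0.0018,0],[-1,0.0025,0,0.0018,0],[-1,0.0025,0,0.0018,0],[-1,0.0025,0,0.0018,0],[-1,0.0013,0,0.001,0],[-1,0,0,0,0]]'
```

```text
clock: 9.32
tcp_pos: [0.5615, 0.0904, 0.2271]
orientation: [0.001, 0.904, 0.428, -0.0]
wrist_force: [-4.5, -2.5, 6.0]
finger_gap: 0.0078
grip_force: 31.0
```

Touched down: the vertical force went from −5.6 N to +6 N. I'll release, go up, move clear and look.

```bash
python3 -m pendant '[[0,0,0,0,0],[0,0,0,0,0],[0,0,0,0,0],[0,0,0,-0.03,0],[0,0,0,-0.04,0],[0,0,-0.04,-0.03,0],[0,-0.03,-0.05,0,0],[0,-0.03,-0.05,0,0]]'
python3 - <<'E'
from h import *
print(env.get_state()['joint_pos'].round(2))
a=env.read_camera('top')[130:280,220:400,::-1];b=env.read_camera('side')[160:380,190:370,::-1]
o=np.zeros((500,800,3),np.uint8);a=cv2.resize(a,None,fx=2.2,fy=2.2);b=cv2.resize(b,None,fx=2.2,fy=2.2)
o[:a.shape[0],:a.shape[1]]=a;o[:b.shape[0],400:400+b.shape[1]]=b;cv2.imwrite('pics/c4.png',o)
E
```

```text
clock: 10.32
tcp_pos: [0.4147, 0.1334, 0.3259]
orientation: [0.0, 0.904, 0.429, 0.001]
wrist_force: [-1.4, -0.3, 1.2]
finger_gap: 0.0431
grip_force: 0.0
[ 0.13  0.03 -0.11  1.43  0.    2.38]
```

View pics/c4.png

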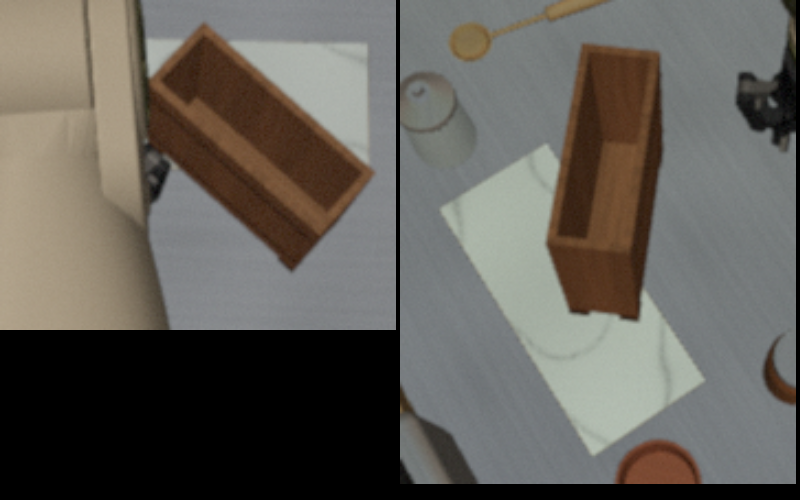

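The side view shows the left end's two feet at (577,308) and (630,315) on the slab, and the right end down on the worktop. Next I'll fit the pose with the known tilt.

```bash
cat >> h.py <<'E'
from scipy.spatial.transform import Rotation as R
def hpose(p,phi):  # p: x,y of right outer edge midpoint on floor z0, yaw
    M=R.from_euler('zx',[0,0]).as_matrix()
    return R.from_rotvec([0,0,p[2]]).as_matrix()@R.from_rotvec([phi,0,0]).as_matrix()
def hpt(p,phi,l,py=-.1,z0=0):
    return np.array([p[0],p[1],z0])+hpose(p,phi)@(np.array(l)-[0,py,0])
def fit3(obs,phi,py,z0,g):
    f=least_squares(lambda p:np.concatenate([proj(c,hpt(p,phi,l,py,z0))-uv for c,uv,l in obs]),g)
    return f.x,np.abs(f.fun).max()
def slabxy(w):
    d=np.array(w[:2])-[.630,.0533];c,s=np.cos(.0222),np.sin(.0222);return np.round([c*d[0]+s*d[1],-s*d[0]+c*d[1]],4)
E
python3 - <<'E'
from h import *
t=lambda u,v:np.array([220+(u+.5)/2.2-.5,130+(v+.5)/2.2-.5]); s=lambda u,v:np.array([190+(u-400+.5)/2.2-.5,160+(v+.5)/2.2-.5])
C=lambda a,b:(a*.037,b*.1,.23)
T=[('top',t(205,24),C(1,1)),('top',t(373,172),C(1,-1)),('top',t(322,237),C(-1,-1)),('top',t(151,90),C(-1,1))]
S=[('side',s(584,44),C(1,-1)),('side',s(659,53),C(-1,-1)),('side',s(549,243),C(1,1)),('side',s(632,249),C(-1,1))]
for o in (T,S,T+S): p,e=fit3(o,.0556,-.1,0,[.487,-.053,-.68]);print(p,e)
for n,l in dict(fl=(.027,.09,0),nl=(-.027,.09,0),fr=(.027,-.09,0),nr=(-.027,-.09,0)).items(): w=hpt(p,.0556,l);print(n,w.round(4),slabxy(w))
print('grip pt',hpt(p,.0556,(-.033,-.07,.215)))
print('left outer',hpt(p,.0556,(0,.1,0)),'tcp',env.get_state()['tcp_pos'])
E
```

```text
[ 0.48268337 -0.05812419 -0.67354197] 2.336529074060195
[ 0.48432793 -0.05503309 -0.67764909] 1.507279955832871
[ 0.48346375 -0.05675698 -0.67555599] 2.504710929986288
fl [0.6232 0.0744 0.0106] [-0.0064  0.0212]
nl [0.581  0.1082 0.0106] [-0.0477  0.0559]
fr [ 0.5108 -0.0658  0.0006] [-0.1218 -0.1165]
nr [ 0.4686 -0.0321  0.0006] [-0.1632 -0.0818]
grip pt [ 0.46897148 -0.02207006  0.21633491]
left outer [0.60833674 0.09907372 0.01111427] tcp [0.41001813 0.13364719 0.3259972 ]
```

```bash
python3 -m pendant '[[0,-0.014,0.024,0,-0.008],[0,-0.014,0.024,0,0],[0,-0.014,0.024,0,0],[0,-0.014,0.024,0,0],[0,-0.014,0.024,0,0],[0,-0.0135,0.024,0,0],[0,0,0,0.02,0],[0,0,0,0.02,0]]'
python3 - <<'E'
from h import *
s=env.get_state();print(s['tcp_pos'],s['joint_pos'].round(2))
cv2.imwrite('pics/w5.png',env.read_camera('wrist')[:,:,::-1])
E
```

```text
clock: 11.42
tcp_pos: [0.4764, -0.0232, 0.2852]
orientation: [0.0, 0.902, 0.432, 0.0]
wrist_force: [-0.2, -0.2, -0.6]
finger_gap: 0.043
grip_force: 0.0
[ 0.47643379 -0.02319003  0.28518035] [-0.22  0.11 -0.12  1.34  0.    2.03]
```

View pics/w5.png

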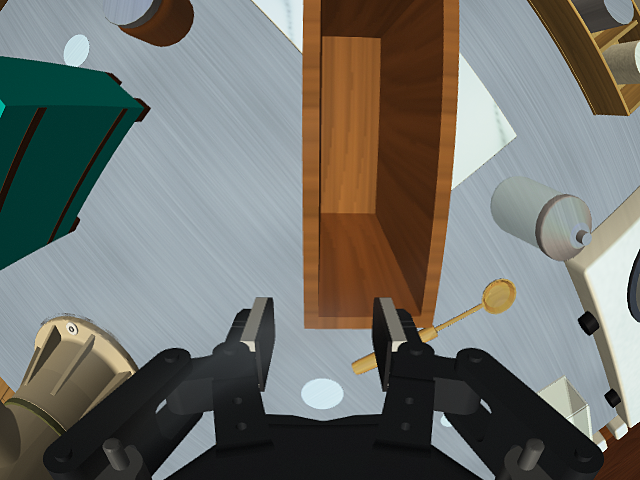

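The near wall is centred at col 312 and the fingers at col 326, so I'm about 6.5 mm too far along tool y. I'll check that, and the position along the wall, with the wrist calibration.

```bash
python3 - <<'E'
from h import *
C=env.calibration('wrist');print({k:np.array(v).round(4).tolist() for k,v in C.items()})
K=np.array(C['K']) if 'K' in C else None
T=np.linalg.inv(np.array(C['tool_from_camera']))
f=K[0,0] if K is not None else C['f']
for x,y in [(0,0),(-.01,0),(-.02,0),(-.03,0),(0,-.0065),(-.03,-.0065)]:
    d=.285-.2316
    p=(T@[x,y,d,1])[:3];th=np.arctan2(np.hypot(*p[:2]),p[2]);print(x,y,(K[:2,2]+f*th*p[:2]/np.hypot(*p[:2])).round(0))
E
```

```text
{'K': [[371.6483, 0.0, 323.0032], [0.0, 371.6483, 242.7961], [0.0, 0.0, 1.0]], 'tool_from_camera': [[-0.0003, -0.9519, -0.3065, 0.0786], [1.0, 0.0001, -0.001, 0.0011], [0.001, -0.3065, 0.9519, -0.126], [0.0, 0.0, 0.0, 1.0]]}
0 0 [321. 280.]
-0.01 0 [321. 297.]
-0.02 0 [321. 314.]
-0.03 0 [321. 329.]
0 -0.0065 [309. 280.]
-0.03 -0.0065 [310. 329.]
```

```bash
python3 -m pendant '[[0,0,-0.0055,0,0],[0,0,0,0.025,0],[0,0,0,0.025,0],[0,0,0,0.018,0],[-1,0,0,0,0],[-1,0,0,0,0],[-1,0,0,0,0],[-1,0,0,0,0]]' 30
```

```text
clock: 12.48
tcp_pos: [0.4719, -0.0191, 0.219]
orientation: [0.001, 0.902, 0.432, 0.001]
wrist_force: [-1.8, 0.4, 6.6]
finger_gap: 0.0076
grip_force: 33.1
```

```bash
python3 -m pendant '[[-1,0.004,0,-0.003,0],[-1,0.004,0,-0.003,0],[-1,0.004,0,-0.003,0],[-1,0.0045,0,-0.0034,0],[-1,0.0045,0,-0.0034,0],[-1,0.0045,0,-0.0034,0],[-1,0.0045,0,-0.0033,0],[-1,0.0045,0,-0.0033,0]]'
python3 - <<'E'
from h import *
a=env.read_camera('top')[130:280,220:400,::-1];b=env.read_camera('side')[160:380,190:370,::-1]
o=np.zeros((500,800,3),np.uint8);a=cv2.resize(a,None,fx=2.2,fy=2.2);b=cv2.resize(b,None,fx=2.2,fy=2.2)
o[:a.shape[0],:a.shape[1]]=a;o[:b.shape[0],400:400+b.shape[1]]=b;cv2.imwrite('pics/c6.png',o)
E
```

```text
clock: 13.48
tcp_pos: [0.4926, 0.0085, 0.2433]
orientation: [-0.001, 0.902, 0.432, -0.0]
wrist_force: [1.1, 0.2, -8.7]
finger_gap: 0.0075
grip_force: 30.1
```

View pics/c6.png

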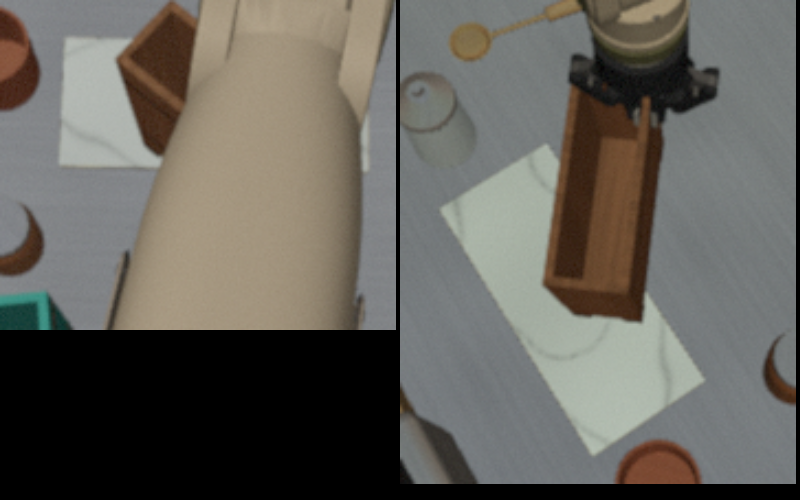

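The holder leans onto its left feet, which are still on the slab at (578,314) and (641,319), and the right end is raised. Swinging it forward.

```bash
python3 -m pendant '[[-1,-0.0015,0.0074,0,-0.05],[-1,-0.0015,0.0074,0,-0.05],[-1,-0.0015,0.0074,0,-0.05],[-1,-0.0015,0.0074,0,-0.05],[-1,-0.0015,0.0074,0,-0.05],[-1,-0.0015,0.0074,0,-0.05],[-1,-0.0015,0.0074,0,-0.05],[-1,-0.0015,0.0074,0,-0.05]]';python3 -m pendant '[[-1,-0.0015,0.0074,0,-0.05],[-1,-0.0015,0.0074,0,-0.05],[-1,-0.0015,0.0074,0,-0.05],[-1,-0.0015,0.0074,0,-0.05],[-1,-0.0015,0.0074,0,-0.05],[-1,-0.0015,0.0074,0,-0.05],[-1,0,0,0,0]]'
python3 - <<'E'
from h import *
s=env.get_state();q=s['orientation'];p=np.array(s['tcp_pos'])
M=R.from_quat([q[1],q[2],q[3],q[0]]).as_matrix();ty=M[:2,1];tx=M[:2,0]
Q=p[:2]+ty*.033+tx*.1474;print('heading',np.arctan2(ty[1],ty[0]),'Q',Q,slabxy(Q))
for n,a,b in [('fl',.027,-.01),('nl',-.027,-.01),('fr',.027,-.19),('nr',-.027,-.19)]: print(n,slabxy(Q+a*ty+b*tx))
a=env.read_camera('top')[130:280,220:400,::-1];b=env.read_camera('side')[160:380,190:370,::-1]
o=np.zeros((500,800,3),np.uint8);a=cv2.resize(a,None,fx=2.2,fy=2.2);b=cv2.resize(b,None,fx=2.2,fy=2.2)
o[:a.shape[0],:a.shape[1]]=a;o[:b.shape[0],400:400+b.shape[1]]=b;cv2.imwrite('pics/c7.png',o)
E
```

```text
clock: 14.58
tcp_pos: [0.5386, -0.0316, 0.244]
orientation: [0.001, 0.798, 0.603, -0.0]
wrist_force: [-1.0, -1.0, -4.4]
finger_gap: 0.0076
grip_force: 30.7
clock: 15.45
tcp_pos: [0.5813, -0.0469, 0.2437]
orientation: [0.0, 0.699, 0.715, -0.0]
wrist_force: [-0.3, -2.1, -4.9]
finger_gap: 0.0079
grip_force: 30.7
heading 0.022117745028700463 Q [0.6110569  0.10123642] [-0.0179  0.0483]
fl [0.0091 0.0383]
nl [-0.0449  0.0383]
fr [ 0.0091 -0.1417]
nr [-0.0449 -0.1417]
```

View pics/c7.png

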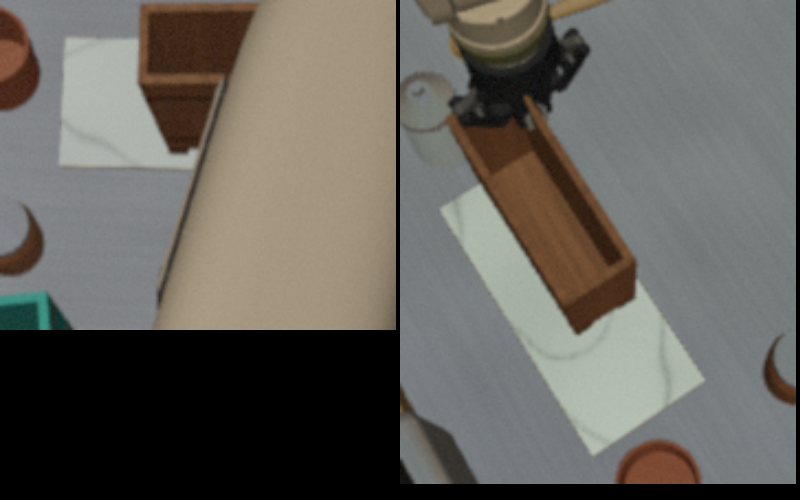

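The holder is lined up with the slab, its left foot well on at (178,150) in the top crop. I'll lower the right end.

```bash
python3 -m pendant '[[-1,-0.0038,0,0.0027,0],[-1,-0.0038,0,0.0027,0],[-1,-0.0038,0,0.0027,0],[-1,-0.0038,0,0.0027,0],[-1,-0.0038,0,0.0027,0],[-1,-0.0036,0,0.0027,0],[-1,0,0,0,0]]'
```

```text
clock: 16.42
tcp_pos: [0.5816, -0.0687, 0.2283]
orientation: [0.0, 0.699, 0.715, 0.001]
wrist_force: [-3.1, -1.5, 7.0]
finger_gap: 0.0073
grip_force: 32.6
```

Touched down. I'll release, retract and verify.

```bash
python3 -m pendant '[[0,0,0,0,0],[0,0,0,0,0],[0,0,0,0,0],[0,0,0,-0.03,0],[0,0,0,-0.04,0],[0,0,-0.05,-0.03,0],[0,0,-0.05,0,0],[0,-0.03,-0.05,0,0]]';python3 -m pendant '[[0,-0.05,0,0,0],[0,-0.05,0,0,0],[0,-0.05,0,0,0],[0,-0.03,0,0,0],[0,0,0,0,0],[0,0,0,0,0]]'
python3 - <<'E'
from h import *
a=env.read_camera('top')[130:280,220:400,::-1];b=env.read_camera('side')[160:380,190:370,::-1]
for c in('top','side'):
  for l in('mug','jar','shaker','spoon','kettle'): print(c,l,[(round(d['score'],2),[round(x) for x in d['centre']]) for d in env.recognise(c,l)[:1]])
o=np.zeros((500,800,3),np.uint8);a=cv2.resize(a,None,fx=2.2,fy=2.2);b=cv2.resize(b,None,fx=2.2,fy=2.2)
o[:a.shape[0],:a.shape[1]]=a;o[:b.shape[0],400:400+b.shape[1]]=b;cv2.imwrite('pics/c8.png',o)
E
```

```text
clock: 17.42
tcp_pos: [0.4311, -0.1015, 0.3277]
orientation: [0.001, 0.698, 0.716, 0.0]
wrist_force: [-0.4, -0.8, 0.8]
finger_gap: 0.0425
grip_force: 0.0
clock: 18.18
tcp_pos: [0.4362, -0.2817, 0.3271]
orientation: [-0.0, 0.699, 0.715, 0.0]
wrist_force: [0.9, 0.1, -0.6]
finger_gap: 0.0426
grip_force: 0.0
top mug [(0.65, [212, 154])]
top jar [(0.84, [222, 235])]
top shaker []
top spoon [(0.66, [447, 213])]
top kettle [(0.63, [113, 192])]
side mug [(0.93, [309, 383])]
side jar [(0.81, [374, 325])]
side shaker [(0.71, [201, 211])]
side spoon [(0.57, [263, 166])]
side kettle [(0.75, [403, 439])]
```

View pics/c8.png

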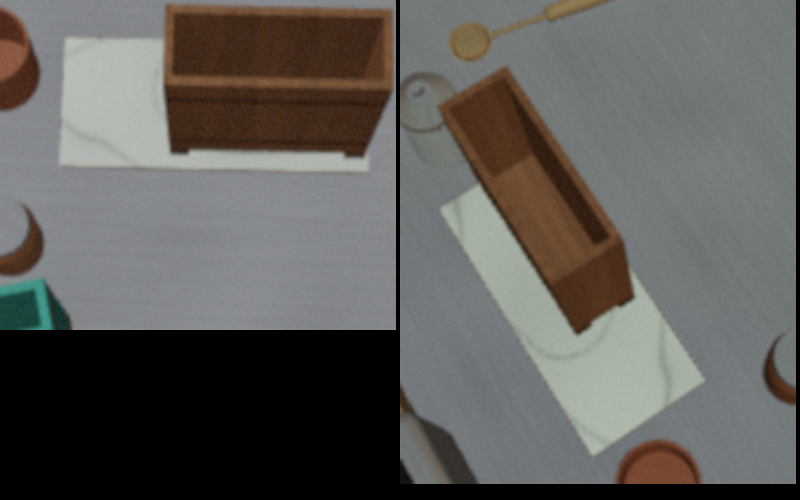

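The holder stands upright on the slab with its near feet at (179,150) and (355,153), inside the slab's edges. It lies parallel to the slab, the bystanders haven't moved and the arm is clear. Handing in.

```bash
python3 -c "
from workcell import env;print(env.hand_in())"
```

```text
the job is handed in; nothing more can be done
None
```

The utensil holder was walked up one end at a time and now stands with all four feet on the slab, parallel to its long side; in the last pictures the bystanders had not moved and the arm was clear, and I handed the job in (no verdict was returned).

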